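# Set up the rinse tank with hook-on baskets and load the waxed truckles

### The job

Get the rinse tank ready for the next batch: stand the overflow pipe in the tank's drain, pushed fully home with its tapered foot down, and hang both wire baskets side by side on the tank's front wall (the long wall nearest the robot), lips hooked over the rim so that they hang level inside. Put every black-waxed truckle in the hung baskets, standing flat on a basket's floor with its white label on top, and leave the spray bottle, the brush and the red pack where they are.

Things in the scene. Friction and masses are not known exactly. Their poses are not given: they have to be found in the camera images.
- tank: Fixed open stainless-steel tank, outer 240 (its x) x 420 (its y) x 150 mm high, walls 10 mm thick, origin at the centre of its underside on the table. Inner floor 45 mm above the table. Its -x wall (420 mm long, towards the robot) is the front wall. Its yaw varies.
- front_rim (a point): Middle of the top edge of the tank's front wall, 150 mm above the table, centred in the 10 mm wall thickness; axes as the tank's (y runs along the rim, +x points into the tank). Inside the tank the rim is free for 200 mm either way.
- drain (a point): Centre of the mouth of the round drain hole (44 mm diameter, through a floor 45 mm thick) in the tank's inner floor: tank frame x = 65 mm, y = 0, z = 45 mm; z up.
- pipe: Loose overflow pipe, 118 mm tall, about 0.3 kg, standing on the table: tapered black rubber foot 36 (bottom) to 42 mm diameter, 28 mm high; rubber flange 58 mm diameter from 28 to 34 mm up, which comes to rest on the tank floor; then a steel tube 32 mm diameter up to 118 mm. Origin at the centre of the foot's underside, z up the tube.
- pipe_flange (a point): Centre of the underside of the pipe's flange, 28 mm above the pipe's origin; meets drain when the pipe is home.
- basket_a: Loose wire basket, about 0.35 kg, empty, standing on the table. Pan 118 (x) x 166 (y) mm outside, 110 x 158 inside, floor 4 mm thick, sides 24 mm high; on its -x side a 90 mm wide hanger plate (outer face x = -59 mm) rises to the bent lip. Origin: centre of the pan's underside, z up. Hung, its +x lies along the tank's +x, leaning up to 0.08 rad. Both are alike; either may hang left or right.
- basket_b: Loose wire basket, about 0.35 kg, empty, standing on the table. Pan 118 (x) x 166 (y) mm outside, 110 x 158 inside, floor 4 mm thick, sides 24 mm high; on its -x side a 90 mm wide hanger plate (outer face x = -59 mm) rises to the bent lip. Origin: centre of the pan's underside, z up. Hung, its +x lies along the tank's +x, leaning up to 0.08 rad. Both are alike; either may hang left or right.
- basket_a_handle (a point): Centre of the blue plastic grip of basket_a: an upright plate 10 mm thick (basket x), 70 mm wide (y), 36 mm high, at basket x = -67, y = 0, z = 107 mm; it rises 18 mm above and below this point, the lip's top lies just under it; pinch it across its thickness from above.
- basket_b_handle (a point): Centre of the blue plastic grip of basket_b: an upright plate 10 mm thick (basket x), 70 mm wide (y), 36 mm high, at basket x = -67, y = 0, z = 107 mm; it rises 18 mm above and below this point, the lip's top lies just under it; pinch it across its thickness from above.
- basket_a_lip (a point): Middle of the roof of basket_a's lip, a channel open downwards (basket x = -67, y = 0, z = 85 mm): 90 mm long in y, 16 mm wide in x (-75 to -59), closed outside by a leg 4 mm thick (to x = -79) down to z = 63 mm with a flared foot to z = 52 mm (out to x = -84). When the basket hangs, the roof rests on the tank's rim and this point is on its centre line to 3 mm.
- basket_b_lip (a point): Middle of the roof of basket_b's lip, a channel open downwards (basket x = -67, y = 0, z = 85 mm): 90 mm long in y, 16 mm wide in x (-75 to -59), closed outside by a leg 4 mm thick (to x = -79) down to z = 63 mm with a flared foot to z = 52 mm (out to x = -84). When the basket hangs, the roof rests on the tank's rim and this point is on its centre line to 3 mm.
- truckle_1: Loose small black-waxed cheese (truckle), upright cylinder 62 mm diameter, 54 mm high, 0.17 kg, a small white label on its top, standing on the table; origin at the centre of its underside. Three or four of the four are there. Two fit in a basket side by side along the basket's y (centres about 39 mm either side of its middle).
- truckle_2: Loose small black-waxed cheese (truckle), upright cylinder 62 mm diameter, 54 mm high, 0.17 kg, a small white label on its top, standing on the table; origin at the centre of its underside. Three or four of the four are there. Two fit in a basket side by side along the basket's y (centres about 39 mm either side of its middle).
- truckle_3: Loose small black-waxed cheese (truckle), upright cylinder 62 mm diameter, 54 mm high, 0.17 kg, a small white label on its top, standing on the table; origin at the centre of its underside. Three or four of the four are there. Two fit in a basket side by side along the basket's y (centres about 39 mm either side of its middle).
- truckle_4: Loose small black-waxed cheese (truckle), upright cylinder 62 mm diameter, 54 mm high, 0.17 kg, a small white label on its top, standing on the table; origin at the centre of its underside. Three or four of the four are there. Two fit in a basket side by side along the basket's y (centres about 39 mm either side of its middle).
- spray_bottle: Bystander: white bottle, 68 mm diameter, 170 mm tall; origin at the centre of its underside.
- scrub_brush: Bystander: blue-handled brush, 200 mm long, lying on the table; origin near its middle.
- red_pack: Bystander: red packet 100 x 150 x 40 mm; origin at the centre of its underside.
Things that resemble listed ones, but are neither listed nor needed, are in the scene too. What is shaped like the basket_a but yellow is not meant.

How it is judged:
By the outcome, as a careful person would: the job done as asked, in the order asked, and still so for the second after the job is handed in, with the robot touching nothing.
Of truckle_1, truckle_2, truckle_3, truckle_4 only 3 to 4 are there at a start; the rules pass over those that are not, and their reading is None.
At some moment in a run one of truckle_1, truckle_2, truckle_3, truckle_4 may be knocked a few centimetres aside while the robot is not near it.
It also fails if it takes over 208 s, if anything falls off the work surface, if the arm or the gripper's body presses on something with over 40 N, if the wrist force passes 120 N, or if a joint passes its speed limit or range.

### The arm

A 7-joint arm with a two-finger parallel gripper is mounted at the origin on the work surface. World frame = base frame: x ahead of the robot, y to its left, z up, the work surface at z = 0. Lengths are in m, angles in rad, forces in N, time in s.
With the tool pointing down it reaches from about 0.35 to 0.9 m from the base axis. Payload 8.1 kg.
Tool frame: the origin (TCP) lies midway between the tips of the shut fingers; the grasp point (between the pads) lies arm.grasp_offset behind it (arm.grasp_offset is the distance from the TCP to the grasp point, in m); z points along the fingers, y is the line along which they close (so a half turn about z gives the same grasp; the last joint's range is limited). The gripper opens to 92 mm and grips with 3 to 60 N. Pads are 19 mm wide; open, the fingers measure 130 mm over their backs; the gripper's body (75 mm by 190 mm) begins 47 mm behind the grasp point.
Start: joints at [1.047, 0.434, 0.025, 1.573, -0.012, 1.134, -0.075], TCP at [0.255, -0.571, 0.227] pointing down, gripper open.
Joint ranges: [-2.62, 2.62], [-0.44, 2.09], [-1.27, 1.32], [0.08, 2.57], [-1.32, 4.46], [0.12, 2], [-2.74, 2.74]. Speed limits (rad/s): [2.22, 2.22, 3.01, 3.01, 3.14, 3.14, 3.14].

### API

Orientations are given as a rotation vector (axis times angle).
In Python, from cell import observe, imaging, arm gives the robot as it stands.
- The arm moves only by the tool apply_moves, never from a script. Its argument "commands" is a list of rows, each a list of 5 numbers: the opening in per cent of the stroke, from 0 (shut) to 100 (fully open), then the shift along the world's x, y, z in units of 0.06 m (1.0 is 0.06 m), then the turn about the world's z in units of 0.5 rad (1.0 is 0.5 rad). A call has 1 to 12 rows; each row shifts and turns the commanded pose from where the row before left it; what a row does not reach is not made up. A row lasts 1/8 s, in which the tool goes at most 62.5 mm and 10.7 degrees, less where a joint would pass 70% of its speed; a pose out of reach is approached as far as the arm can. A call with a number of a shift or a turn outside -1 to 1 is refused whole. A call with a gripper value outside its range is refused whole. The fingers move at their own pace and stop on an object; "newtons" is the grip in N (left out, the last holds). Time passes only in rows, so rows that do not move let the fingers close. It gives the time, the measured TCP pose, the force, the opening and the grip force at its end, in the units of the state.
- observe(): the state, without advancing time (a new reading comes with each control period).
- imaging.get_image(name): name is "side" or "top"; returns (picture, depth): 400x640x3 uint8, red, green, blue; 400x640 float32, m along the optical axis (not along the pixel's ray), 0 where there is no reading.
- imaging.camera_params(name): a dict with "camera_matrix" (3x3 intrinsics, pixels), "dist" ([k1, k2, p1, p2, k3] as OpenCV has them; the pictures are not rectified), "origin" and "rotation" of the camera in the world. Camera axes: x right, y up, looking along -z (the intrinsics and any distortion apply to the point x, -y, -z); pixel columns grow to the right and rows downward; lengths in m; the calibration is good to about 2 mm. A picture is of the moment at which its call begins. camera_params takes no time and is no camera call.
- arm.sign_off(): hands the job in; it is judged then, once.
The state is a dict: "clock": time; "joints": joint angles; "dq": joint speeds; "joint_efforts": joint torques, N m; "position": TCP position; "ee_rot": TCP orientation; "force": force on the tool from outside, world axes, zero at the start; "ft_torque": the same for the moment, N m; "width": opening from 0.0 (shut) to 1.0 (fully open); "gripper_force": force on a finger pad.
Only numpy, scipy, OpenCV 4.12 (cv2) and the standard library are available. Lean on these libraries where they do the work, as an engineer would, in place of code of your own. Each camera call takes 0.05 s, during which the arm holds its last target. There are 200 camera calls.

## Working session

There is one attempt and no reset: what is moved stays moved. The work goes in short steps, Python scripts to look and compute and a tool call to move; the robot and the scene stay as the last step left them, time stands still between calls to the robot, and variables do not carry over. Pictures are saved under pics/ and viewed, at most 14 in all, crops included, and the job is handed in when it is done.

Besides the shell and the picture viewer there is one more tool, called after "Call:" as a command line: name --pt "numbers of a row" for each row, then --argument value for the rest. apply_moves: Moves the arm, as the interface text tells. Its arguments: {"type":"object","properties":{"commands":{"type":"array"},"newtons":{"type":"number"}},"required":["commands"]}

```bash
mkdir -p pics; cat > h.py <<'E'
import numpy as np,cv2
from cell import observe,imaging,arm
def snap(n):
    im,d=imaging.get_image(n); p=imaging.camera_params(n)
    np.savez(f'/tmp/{n}.npz',im=im,d=d); return im,d,p
def world(n,d,px):
    p=imaging.camera_params(n);K=np.array(p['camera_matrix'],float)
    px=np.array(px,float).reshape(-1,1,2)
    u=cv2.undistortPoints(px,K,np.array(p['dist'],float)).reshape(-1,2)
    z=np.array([d[int(round(b)),int(round(a))] for a,b in px.reshape(-1,2)])
    c=np.stack([u[:,0]*z,-u[:,1]*z,-z],1)
    return c@np.array(p['rotation']).T+np.array(p['origin'])
def cloud(n,d):
    v,u=np.mgrid[0:400,0:640]
    return world(n,d,np.stack([u.ravel(),v.ravel()],1)).reshape(400,640,3)
def save(im,f,crop=None,s=1):
    if crop: im=im[crop[1]:crop[3],crop[0]:crop[2]]
    cv2.imwrite('pics/'+f,cv2.resize(im[:,:,::-1],None,fx=s,fy=s,interpolation=cv2.INTER_CUBIC))
E
python3 - <<'E'
from h import *
for n in('top','side'):
    im,d,p=snap(n); save(im,n+'0.png',s=1.25); print(n,p['origin'],p['camera_matrix'])
print(observe(),arm.grasp_offset)
E
```

```text
top [0.29096585 0.03321675 1.1651386 ] [[362.45555312   0.         318.67956473]
 [  0.         362.45555312 194.9397381 ]
 [  0.           0.           1.        ]]
side [0.2171295  1.09344427 0.87557111] [[426.36904018   0.         314.99461852]
 [  0.         426.36904018 204.94131948]
 [  0.           0.           1.        ]]
{'clock': 0.1, 'joints': array([ 1.04742717,  0.43518458,  0.024942  ,  1.57398456, -0.01161624,
        1.13401107, -0.07508447]), 'dq': array([-9.19873477e-04, -1.65051645e-03, -1.00957128e-03, -6.67746474e-04,
        7.98528175e-05,  1.32084486e-04, -1.81670505e-03]), 'joint_efforts': array([ 3.78047014e-03, -6.69120526e+01,  9.88382176e-01, -3.15140820e+01,
       -6.04379503e-02,  3.75243556e-02, -1.01578905e-06]), 'position': array([ 0.25507678, -0.57008037,  0.22601199]), 'ee_rot': array([-3.07097799e+00, -6.55739354e-01,  6.31218675e-04]), 'force': array([-0.36997861, -0.01304367, -0.85637394]), 'ft_torque': array([ 0.02159783, -0.05140192, -0.02789019]), 'gripper_force': 0.0, 'width': 0.9994786521564298} 0.0188
```

View pics/top0.png

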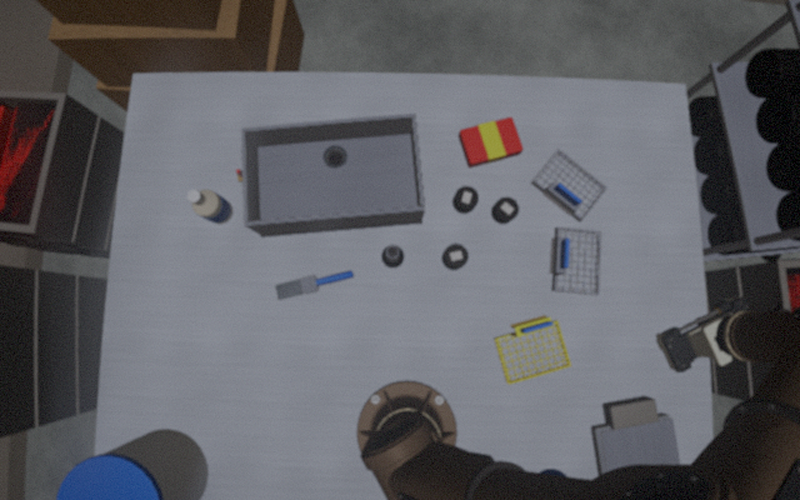

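View pics/side0.png

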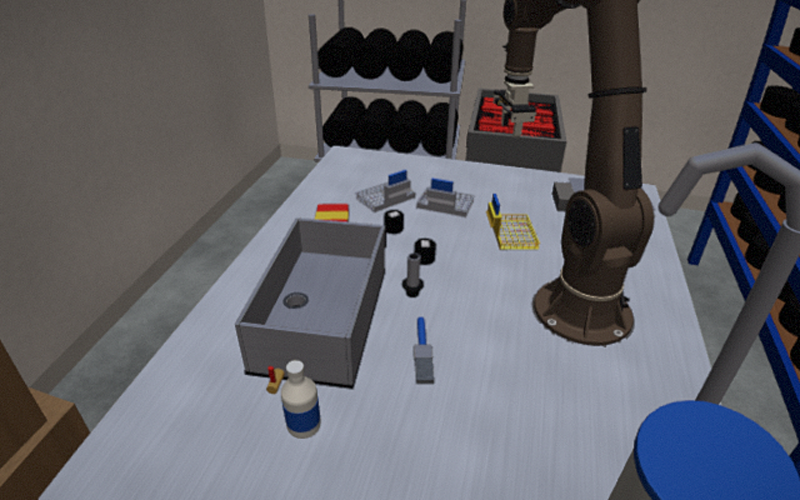

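Top view (800×500): the pipe is at (392,256). There are three black truckles with white labels, at (466,199), (505,209) and (455,256). The grey baskets with blue grips are at (568,185) and (576,260), and the tank drain is at (335,156). 

Lookalikes: the yellow basket at (532,348) is not meant, nor are the black rolls on the shelves at (780,70) onward or the red-brown item at (240,175). For the pipe, the only candidate is the one with the flanged foot at (392,256).

```bash
cat >> h.py <<'E'
def rect(xy):
    (c,s,a)=cv2.minAreaRect((xy*1000).astype(np.float32)); return np.round(c,1),np.round(s,1),round(a,1)
def circ(xy):
    A=np.c_[2*xy,np.ones(len(xy))];s=np.linalg.lstsq(A,(xy**2).sum(1),rcond=None)[0];return s[:2],np.sqrt(s[2]+s[0]**2+s[1]**2)
E
python3 - <<'E'
from h import *
im=np.load('/tmp/top.npz')['im'];d=np.load('/tmp/top.npz')['d'];P=cloud('top',d);Z=P[...,2]
save(im,'crop0.png',(180,85,500,250),2.5)
v,u=np.mgrid[0:400,0:640]
def box(a,b,c,e): return (u>a/1.25)&(u<c/1.25)&(v>b/1.25)&(v<e/1.25)&(d>0)
print('table',np.median(Z[box(250,350,350,400)]))
# tank rim
m=box(225,100,440,250)&(Z>.143)&(Z<.158); print('rim',m.sum(),rect(P[m][:,:2]),np.median(Z[m]))
m=box(300,140,370,180);print('floor',np.median(Z[m]))
for n,b in dict(t1=(445,180,485,218),t2=(486,190,525,226),t3=(435,238,472,274)).items():
    m=box(*b)&(Z>.045); xy=P[m][:,:2]; print(n,m.sum(),np.median(Z[m]),rect(xy),xy.mean(0))
m=box(375,235,410,275)
for lo,hi in((.02,.045),(.1,.13)):
    k=m&(Z>lo)&(Z<hi);print('pipe',k.sum(),rect(P[k][:,:2]),P[k].mean(0))
hsv=cv2.cvtColor(im,cv2.COLOR_RGB2HSV)
blue=(hsv[...,0]>100)&(hsv[...,0]<130)&(hsv[...,1]>120)
for n,b in dict(A=(525,145,610,222),B=(545,220,605,300)).items():
    k=box(*b)&blue;print(n,k.sum(),rect(P[k][:,:2]),P[k][:,2].max(), np.median(Z[k]))
    k=k&(Z>.105);print(n,k.sum(),rect(P[k][:,:2]))
    k=box(*b)&(Z>.008)&(Z<.06);print(' pan',k.sum(),rect(P[k][:,:2]))
E
```

```text
Traceback (most recent call last):
  File "h.py", line 15, in cloud
    return world(n,d,np.stack([u.ravel(),v.ravel()],1)).reshape(400,640,3)
           ~~~~~^^^^^^^^^^^^^^^^^^^^^^^^^^^^^^^^^^^^^^^
  File "h.py", line 12, in world
    return c@np.array(p['rotation']).T+np.array(p['origin'])
           ~~~~~~~~~~~~~~~~~~~~~~~~~~~^~~~~~~~~~~~~~~~~~~~~~
ValueError: operands could not be broadcast together with shapes (256000,) (3,)
```

```bash
sed -i "s/np.array(p\['rotation'\]).T/cv2.Rodrigues(np.array(p['rotation'],float))[0].T/" h.py
cat > m0.py <<'E'
from h import *
print(imaging.camera_params('top')['rotation'])
im=np.load('/tmp/top.npz')['im'];d=np.load('/tmp/top.npz')['d'];P=cloud('top',d);Z=P[...,2]
save(im,'crop0.png',(180,85,500,250),2.5)
v,u=np.mgrid[0:400,0:640]
def box(a,b,c,e): return (u>a/1.25)&(u<c/1.25)&(v>b/1.25)&(v<e/1.25)&(d>0)
print('table',np.median(Z[box(250,350,350,400)]))
m=box(225,100,440,250)&(Z>.143)&(Z<.158); print('rim',m.sum(),rect(P[m][:,:2]),np.median(Z[m]))
m=box(300,140,370,180);print('floor',np.median(Z[m]))
for n,b in dict(t1=(445,180,485,218),t2=(486,190,525,226),t3=(435,238,472,274)).items():
    m=box(*b)&(Z>.045); xy=P[m][:,:2]; print(n,m.sum(),np.median(Z[m]),rect(xy),xy.mean(0))
m=box(375,235,410,275)
for lo,hi in((.02,.045),(.1,.13)):
    k=m&(Z>lo)&(Z<hi);print('pipe',k.sum(),rect(P[k][:,:2]),P[k].mean(0))
hsv=cv2.cvtColor(im,cv2.COLOR_RGB2HSV)
blue=(hsv[...,0]>100)&(hsv[...,0]<130)&(hsv[...,1]>120)
for n,b in dict(A=(525,145,610,222),B=(545,220,605,300)).items():
    k=box(*b)&blue;print(n,k.sum(),rect(P[k][:,:2]),P[k][:,2].max(), np.median(Z[k]))
    k=k&(Z>.105);print(n,k.sum(),rect(P[k][:,:2]))
    k=box(*b)&(Z>.008)&(Z<.06);print(' pan',k.sum(),rect(P[k][:,:2]))
E
python3 m0.py
```

```text
[ 0.11320155 -0.12250392 -1.55261767]
table -0.0012693167305419806
rim 1490 (array([621.9, 190.1]), array([242.6, 421. ]), 6.0) 0.14779515577010915
floor 0.04315856019206277
t1 283 0.05216282071279754 (array([ 580.6, -142.4]), array([58.9, 56.4]), 49.4) [ 0.57999431 -0.14198396]
t2 297 0.05206229533604789 (array([ 554.1, -246.3]), array([61.7, 59. ]), 89.5) [ 0.55341218 -0.24464509]
t3 306 0.05275599426700828 (array([ 433.5, -114.7]), array([57.1, 60.3]), 3.8) [ 0.43340157 -0.11410748]
pipe 146 (array([432.1,  43.6]), array([54.6, 53.7]), 1.4) [0.42679834 0.04317583 0.03285921]
pipe 95 (array([431.7,  43.1]), array([29.5, 26.5]), 1.1) [0.43159266 0.04306274 0.11679685]
A 88 (array([ 578.2, -379.2]), array([66.2,  9.9]), 50.4) 0.12845650486429716 0.1221547026959563
A 85 (array([ 578.2, -379.2]), array([66.2,  9.9]), 50.4)
 pan 351 (array([ 623.3, -417. ]), array([167.4, 145.9]), 51.2)
B 82 (array([ 434.3, -367.1]), array([ 8.4, 65.5]), 86.1) 0.1272526830585885 0.12224286276052343
B 81 (array([ 434.3, -367.1]), array([ 8.4, 65.5]), 86.1)
 pan 349 (array([ 440.2, -425.1]), array([145.8, 188. ]), 84.2)
```

View pics/crop0.png

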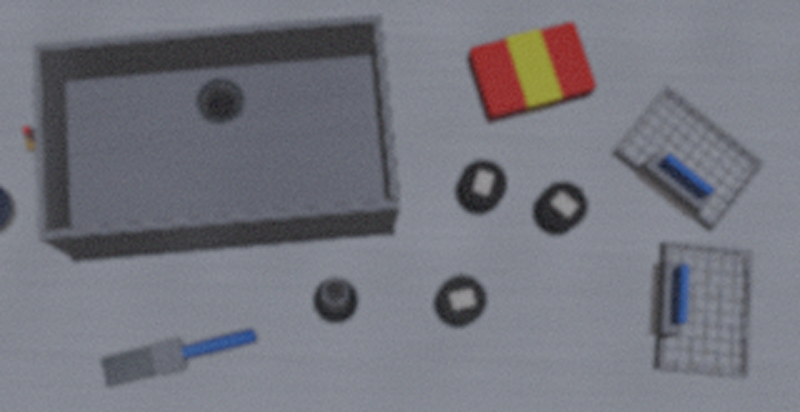

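```bash
cat > m1.py <<'E'
from h import *
im=np.load('/tmp/side.npz')['im'];d=np.load('/tmp/side.npz')['d'];P=cloud('side',d);Z=P[...,2]
ok=d>0
m=ok&(Z>.143)&(Z<.156)&(P[...,0]>.45)&(P[...,0]<.8)&(abs(P[...,1]-.19)<.27);print('rim',m.sum(),rect(P[m][:,:2]))
for n,c in dict(t1=(.58,-.142),t2=(.554,-.246),t3=(.4335,-.1145),pipe=(.4318,.0433)).items():
    r=np.hypot(P[...,0]-c[0],P[...,1]-c[1])
    m=ok&(r<.05)&(Z>.04)&(Z<.13)
    if n=='pipe': m&=Z>.105
    else: m&=(Z>.049)
    if m.sum()>5: print(n,m.sum(),rect(P[m][:,:2]),np.median(Z[m]))
for n,c in dict(A=(.578,-.379),B=(.434,-.367)).items():
    r=np.hypot(P[...,0]-c[0],P[...,1]-c[1])
    m=ok&(r<.05)&(Z>.095)&(Z<.14)
    print(n,m.sum(),rect(P[m][:,:2]),Z[m].max())
hs=observe()
E
python3 m1.py
```

```text
rim 1166 (array([621.6, 190.8]), array([243.2, 426.2]), 5.9)
t2 111 (array([ 554. , -243.8]), array([63.3, 54.9]), 83.3) 0.05278082330332923
t3 143 (array([ 433.2, -111.2]), array([57.2, 60.5]), 25.8) 0.05257302859696211
pipe 81 (array([431.3,  44.4]), array([30.7, 30.1]), 43.0) 0.11525134209924126
A 98 (array([ 579.1, -377.5]), array([68.8, 16. ]), 49.3) 0.12297778397576842
B 122 (array([ 435.4, -362.3]), array([19.7, 70.4]), 89.0) 0.12377661303545417
```

Crop: the pipe stands at (335,295) with its foot down. The labelled truckles are at (482,183), (562,204) and (462,298), and both target baskets are grey with blue grips. I'm choosing the pipe first and moving above it, closing line along the tank's y.

Call:
apply_moves --pt "100 0.246 0.85 0 -0.053" --pt "100 0.246 0.85 0 -0.053" --pt "100 0.246 0.85 0 -0.053" --pt "100 0.246 0.85 0 -0.053" --pt "100 0.246 0.85 0 -0.053" --pt "100 0.246 0.85 0 -0.053" --pt "100 0.246 0.85 0 -0.053" --pt "100 0.246 0.85 0 -0.053" --pt "100 0.246 0.85 0 -0.053" --pt "100 0.246 0.85 0 -0.053" --pt "100 0.246 0.85 0 -0.053" --pt "100 0.246 0.85 0 -0.053" --newtons 25

```text
clock: 1.6
position: [0.4325, 0.043, 0.2267]
ee_rot: [3.137, 0.159, 0.0]
force: [1.0, -0.5, 0.4]
width: 1.002
gripper_force: 0.0
```

```bash
cat >> h.py <<'E'
def st(tx=None,ty=None,tz=None,th=None):
    s=observe();p=s['position'];r=s['ee_rot'];a=np.degrees(np.arctan2(*(cv2.Rodrigues(np.array(r,float))[0][[1,0],1])))
    print('t%.2f'%s['clock'],np.round(p*1000,1),'th %.1f'%a,'F',np.round(s['force'],1),'w %.3f gf %.1f j7 %.2f'%(s['width'],s['gripper_force'],s['joints'][6]))
    if tx is not None: print('units dx %.3f dy %.3f dz %.3f turn %.3f'%((tx/1e3-p[0])/.06,(ty/1e3-p[1])/.06,(tz/1e3-p[2])/.06,np.radians((th-a+90)%180-90)/.5))
def ray(n,px,z):
    p=imaging.camera_params(n);K=np.array(p['camera_matrix'],float)
    u=cv2.undistortPoints(np.array(px,float).reshape(-1,1,2),K,np.array(p['dist'],float)).reshape(-1,2)
    c=np.c_[u[:,0],-u[:,1],-np.ones(len(u))]@cv2.Rodrigues(np.array(p['rotation'],float))[0].T;o=np.array(p['origin'])
    return o+c*((z-o[2])/c[:,2])[:,None]
E
python3 - <<'E'
from h import *
st(431.7,43.6,226,-84)
print('drain',ray('top',[(268.4,125.8)],.045))
D=np.load('/tmp/top.npz');P=cloud('top',D['d']);Z=P[...,2];im=D['im']
c=np.array([.6219,.1902]);a=.105;R=np.array([[np.cos(a),-np.sin(a)],[np.sin(a),np.cos(a)]])
q=(P[...,:2]-c)@R
for nm,m in dict(front=(abs(q[...,1])<.18)&(abs(q[...,0]+.115)<.03)&(Z>.142)&(Z<.156),back=(abs(q[...,1])<.18)&(abs(q[...,0]-.115)<.03)&(Z>.142)&(Z<.156)).items():
    print(nm,m.sum(),'line',np.polyfit(q[m][:,1],q[m][:,0],1),np.percentile(q[m][:,0],[3,50,97]))
# dark drain
m=(np.hypot(q[...,0]-.065,q[...,1])<.045);g=im.mean(2);mm=m&(g<60);print(mm.sum())
v,u=np.nonzero(mm);print(u.mean(),v.mean(),ray('top',[(u.mean(),v.mean())],.045))
E
```

```text
t1.60 [432.5  43.  226.7] th -84.2 F [ 1.  -0.5  0.4] w 1.002 gf 0.0 j7 -1.77
units dx -0.013 dy 0.009 dz -0.012 turn 0.006
drain [[0.68407597 0.1934435  0.045     ]]
front 451 line [-0.00809531 -0.11467138] [-0.11994888 -0.11487316 -0.10886987]
back 431 line [0.00059648 0.11453337] [0.10960528 0.11428527 0.12024842]
129
267.7596899224806 124.89922480620154 [[0.68709831 0.19563712 0.045     ]]
```

Call:
apply_moves --pt "100 0 0 -0.6 0" --pt "100 0 0 -0.6 0" --pt "100 0 0 -0.6 0" --pt "100 0 0 -0.5 0" --pt "100 0 0 -0.13 0" --pt "20 0 0 0 0" --pt "20 0 0 0 0" --pt "20 0 0 0 0" --pt "20 0 0 0 0" --pt "20 0 0 0 0" --newtons 30

```text
clock: 2.85
position: [0.4326, 0.0415, 0.0812]
ee_rot: [3.137, 0.161, 0.001]
force: [0.8, -0.7, -0.9]
width: 0.507
gripper_force: 0.0
```

```bash
python3 -c "
from h import *
st()
im,d,p=snap('top');P=cloud('top',d)"
```

```text
t2.85 [432.6  41.5  81.2] th -84.1 F [ 0.8 -0.7 -0.9] w 0.507 gf 0.0 j7 -1.90
```

Call:
apply_moves --pt "15 0 0 0 0" --pt "15 0 0 0 0" --pt "15 0 0 0 0" --pt "15 0 0 0 0" --pt "15 0 0 0.2 0" --pt "15 0 0 0.6 0" --pt "15 0 0 0.7 0" --pt "15 0 0 0.7 0" --pt "15 0 0 0.7 0" --pt "15 0 0 0.1 0" --pt "15 0 0 0 0" --newtons 30

```text
clock: 4.28
position: [0.432, 0.0413, 0.2607]
ee_rot: [3.137, 0.161, -0.0]
force: [-0.1, -1.2, -4.9]
width: 0.347
gripper_force: 30.0
```

```bash
python3 -c "
from h import *
st(686.7,196.6,258,-84)
im,d,p=snap('side');save(im,'s1.png',(240,120,480,300),3)"
```

```text
t4.28 [432.   41.3 260.7] th -84.1 F [-0.1 -1.2 -4.9] w 0.347 gf 30.0 j7 -1.75
units dx 4.246 dy 2.588 dz -0.045 turn 0.004
```

View pics/s1.png

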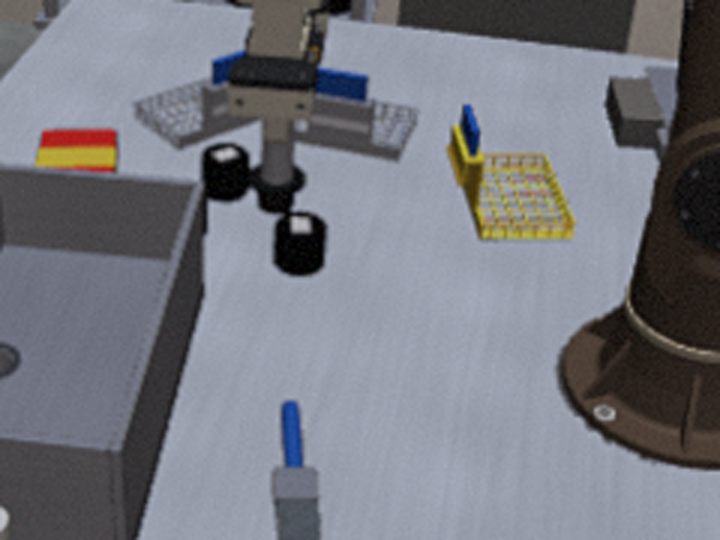

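Call:
apply_moves --pt "15 0.6 0.37 0 0" --pt "15 0.6 0.37 0 0" --pt "15 0.6 0.37 0 0" --pt "15 0.6 0.37 0 0" --pt "15 0.6 0.37 0 0" --pt "15 0.6 0.37 0 0" --pt "15 0.6 0.37 0 0" --pt "15 0 0 0 0" --pt "15 0 0 0 0"

```text
clock: 5.45
position: [0.6834, 0.1966, 0.2586]
ee_rot: [3.136, 0.162, -0.006]
force: [-0.3, -0.1, -3.5]
width: 0.339
gripper_force: 30.0
```

```bash
python3 -c "
from h import *
st(686.6,196.8,258,-84)
im,d,p=snap('top');P=cloud('top',d);save(im,'t2.png',(180,80,360,200),4)
"
```

```text
t5.45 [683.4 196.6 258.6] th -84.1 F [-0.3 -0.1 -3.5] w 0.339 gf 30.0 j7 -1.98
units dx 0.053 dy 0.003 dz -0.010 turn 0.003
```

View pics/t2.png

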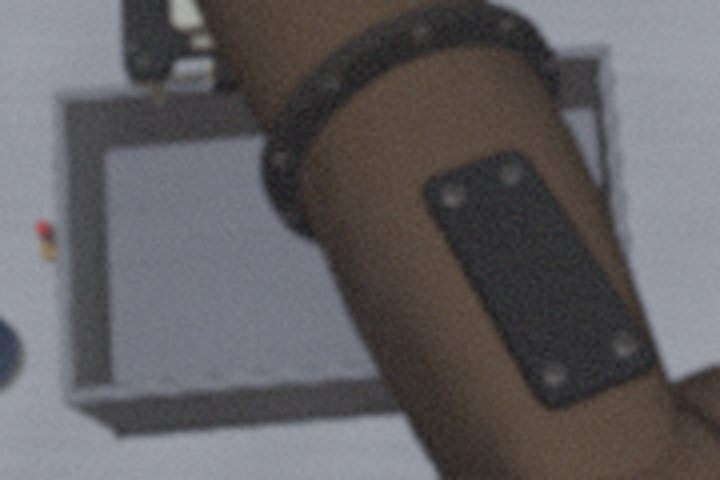

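The top view is blocked by the arm, with only the gripper edge visible near (180,60). I'll descend, then check with the side camera.

Call:
apply_moves --pt "15 0.05 0 -0.4 0" --pt "15 0 0 -0.4 0" --pt "15 0 0 -0.4 0" --pt "15 0 0 -0.4 0" --pt "15 0 0 -0.4 0" --pt "15 0 0 0 0" --pt "15 0 0 0 0"

```text
clock: 6.38
position: [0.6877, 0.1967, 0.1422]
ee_rot: [-3.137, -0.161, -0.002]
force: [1.4, 0.0, -2.5]
width: 0.345
gripper_force: 30.0
```

```bash
python3 -c "
from h import *
st(686.6,196.8,98,-84)
im,d,p=snap('side');save(im,'s2.png',(180,140,360,300),4)
"
```

```text
t6.38 [687.7 196.7 142.2] th -84.1 F [ 1.4  0.  -2.5] w 0.345 gf 30.0 j7 -2.02
units dx -0.018 dy 0.002 dz -0.737 turn 0.005
```

View pics/s2.png

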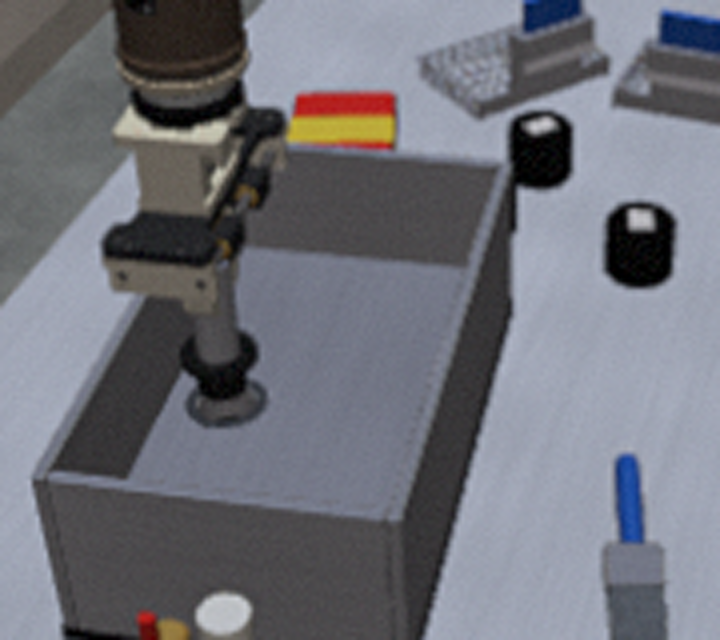

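The pipe foot at (222,388) sits right over the drain at (227,403), so I'm lowering it.

Call:
apply_moves --pt "15 0 0 -0.15 0" --pt "15 0 0 -0.15 0" --pt "15 0 0 -0.15 0" --pt "15 0 0 -0.15 0" --pt "15 0 0 -0.15 0" --pt "15 0 0 -0.04 0" --pt "15 0 0 0 0"

```text
clock: 7.3
position: [0.6888, 0.1969, 0.097]
ee_rot: [-3.137, -0.16, -0.006]
force: [-6.0, -4.7, 20.0]
width: 0.345
gripper_force: 30.0
```

```bash
python3 -c "
from h import *
st(686.6,196.8,98,-84)
"
```

```text
t7.30 [688.8 196.9  97. ] th -84.1 F [-6.  -4.7 20. ] w 0.345 gf 30.0 j7 -2.03
units dx -0.036 dy -0.001 dz 0.017 turn 0.005
```

Call:
apply_moves --pt "15 -0.04 -0.02 -0.03 0" --pt "15 0 0 -0.04 0" --pt "15 0 0 0 0" --pt "15 0 0 0 0"

```text
clock: 7.8
position: [0.6891, 0.1968, 0.0961]
ee_rot: [-3.135, -0.16, -0.017]
force: [-4.5, -3.7, 34.9]
width: 0.339
gripper_force: 30.0
```

```bash
python3 -c "
from h import *
st(686.6,196.8,98,-84)
im,d,p=snap('side');save(im,'s3.png',(190,180,290,270),6)
"
```

```text
t7.80 [689.1 196.8  96.1] th -84.2 F [-4.5 -3.7 34.9] w 0.339 gf 30.0 j7 -2.04
units dx -0.042 dy -0.000 dz 0.032 turn 0.006
```

View pics/s3.png

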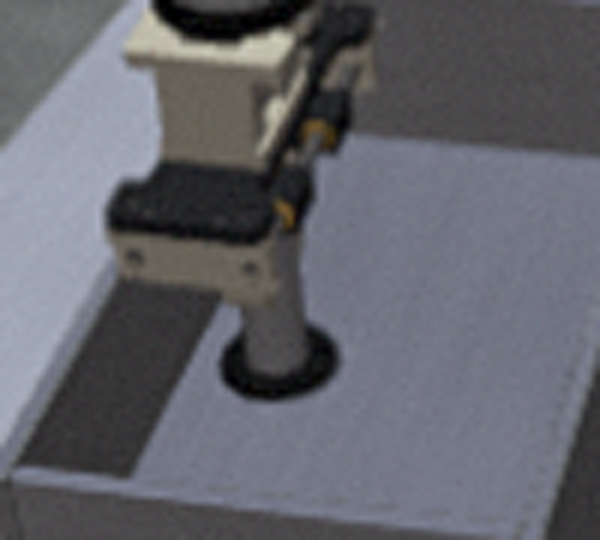

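Pipe is home: the flange at (280,360) is flat on the floor. Releasing, rising, then going to basket A.

Call:
apply_moves --pt "15 0.02 0.02 0.09 0" --pt "60 0 0 0 0" --pt "60 0 0 0 0" --pt "60 0 0 0 0" --pt "60 0 0 0 0" --pt "60 0 0 0.3 0" --pt "60 0 0 0.6 0" --pt "60 0 0 0.6 0" --pt "100 0 0 0.6 0" --pt "100 0 0 0.3 0"

```text
clock: 9.1
position: [0.687, 0.1975, 0.2424]
ee_rot: [-3.136, -0.161, -0.006]
force: [0.3, 0.7, -0.5]
width: 0.766
gripper_force: 0.0
```

Call:
apply_moves --pt "100 -0.15 -0.8 0 0.13" --pt "100 -0.15 -0.8 0 0.13" --pt "100 -0.15 -0.8 0 0.13" --pt "100 -0.15 -0.8 0 0.13" --pt "100 -0.15 -0.8 0 0.13" --pt "100 -0.15 -0.8 0 0.13" --pt "100 -0.15 -0.8 0 0.13" --pt "100 -0.15 -0.8 0 0.13" --pt "100 -0.15 -0.8 0 0.13" --pt "100 -0.15 -0.8 0 0.13" --pt "100 -0.15 -0.8 0 0.13" --pt "100 -0.15 -0.8 0 0.13"

```text
clock: 10.6
position: [0.5775, -0.3806, 0.2387]
ee_rot: [-2.839, -1.345, 0.0]
force: [-0.2, -0.4, 0.4]
width: 1.002
gripper_force: 0.0
```

```bash
python3 -c "
from h import *
st(578.5,-378.7,240,-39.6)
"
```

```text
t10.60 [ 577.5 -380.6  238.7] th -39.3 F [-0.2 -0.4  0.4] w 1.002 gf 0.0 j7 -0.39
units dx 0.016 dy 0.031 dz 0.022 turn -0.010
```

Call:
apply_moves --pt "100 0.01 0.03 -0.6 -0.01" --pt "100 0 0 -0.6 0" --pt "100 0 0 -0.6 0" --pt "100 0 0 -0.5 0" --pt "100 0 0 -0.13 0" --pt "0 0 0 0 0" --pt "0 0 0 0 0" --pt "0 0 0 0 0" --pt "0 0 0 0 0" --pt "0 0 0 0 0" --pt "0 0 0 0 0" --pt "0 0 0 0 0" --newtons 45

```text
clock: 12.1
position: [0.5788, -0.3773, 0.0929]
ee_rot: [-2.844, -1.335, 0.0]
force: [0.9, 0.3, 0.4]
width: 0.287
gripper_force: 0.0
```

Call:
apply_moves --pt "0 0 0 0 0" --pt "0 0 0 0 0" --pt "0 0 0 0 0" --pt "0 0 0 0 0"

```text
clock: 12.6
position: [0.5789, -0.3774, 0.0929]
ee_rot: [2.844, 1.335, 0.0]
force: [1.1, -0.7, -1.6]
width: 0.107
gripper_force: 45.0
```

```bash
python3 -c "
from h import *
st()
"
```

```text
t12.60 [ 578.9 -377.4   92.9] th -39.7 F [ 1.1 -0.7 -1.6] w 0.107 gf 45.0 j7 -0.47
```

Call:
apply_moves --pt "0 0 0 0.2 0" --pt "0 0 0 0.5 0" --pt "0 0 0 0.6 0" --pt "0 0 0 0.6 0" --pt "0 0 0 0.6 0" --pt "0 0 0 0.4 0" --pt "0 0 0 0.2 0" --pt "0 0 0 0 0"

```text
clock: 13.6
position: [0.5788, -0.3772, 0.2794]
ee_rot: [2.843, 1.335, 0.0]
force: [0.5, 0.6, -3.4]
width: 0.104
gripper_force: 45.0
```

Call:
apply_moves --pt "0 -0.04 0.3 0 0.1" --pt "0 -0.08 0.6 0 0.14" --pt "0 -0.09 0.72 0 0.14" --pt "0 -0.09 0.72 0 0.14" --pt "0 -0.09 0.72 0 0.14" --pt "0 -0.09 0.72 0 0.14" --pt "0 -0.09 0.72 0 0.14" --pt "0 -0.09 0.72 0 0.14" --pt "0 -0.09 0.72 0 0.14" --pt "0 -0.1 0.72 0 0.14" --pt "0 -0.1 0.6 0 0.135" --pt "0 -0.08 0.53 0 0.1"

```text
clock: 15.1
position: [0.5149, 0.0924, 0.278]
ee_rot: [-2.095, -2.34, 0.002]
force: [1.2, -0.5, -3.8]
width: 0.11
gripper_force: 45.0
```

Call:
apply_moves --pt "0 0 0 0 0" --pt "0 0 0 0 0" --pt "0 0 0 0 0"

```text
clock: 15.48
position: [0.5168, 0.089, 0.2785]
ee_rot: [-2.104, -2.333, 0.002]
force: [0.7, -0.0, -4.1]
width: 0.108
gripper_force: 45.0
```

```bash
python3 -c "
from h import *
st(517,89.7,172,6)
im,d,p=snap('side');save(im,'s4.png',(180,100,420,280),3)
"
```

```text
t15.47 [516.8  89.  278.5] th 5.9 F [ 0.7 -0.  -4.1] w 0.108 gf 45.0 j7 -0.43
units dx 0.003 dy 0.012 dz -1.774 turn 0.003
```

View pics/s4.png

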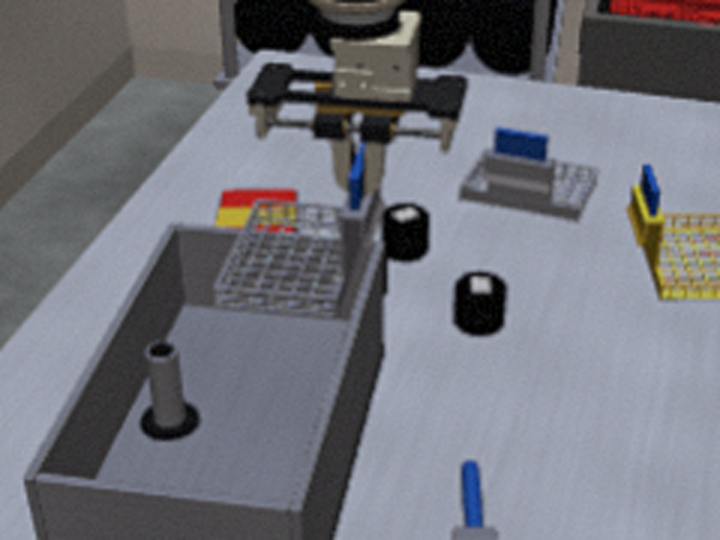

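The basket hangs level in the grip over the tank and the pipe stands home at (168,415). Lowering now.

Call:
apply_moves --pt "0 0 0.01 -0.4 0" --pt "0 0 0 -0.4 0" --pt "0 0 0 -0.35 0" --pt "0 0 0 -0.15 0" --pt "0 0 0 -0.1 0" --pt "0 0 0 -0.1 0" --pt "0 0 0 -0.1 0" --pt "0 0 0 -0.1 0" --pt "0 0 0 -0.1 0" --pt "0 0 0 -0.1 0" --pt "0 0 0 0 0"

```text
clock: 16.9
position: [0.5167, 0.0906, 0.1644]
ee_rot: [-2.102, -2.334, 0.001]
force: [-0.7, -0.2, -4.0]
width: 0.111
gripper_force: 45.0
```

```bash
python3 -c "
from h import *
st(517,89.7,158,6)
"
```

```text
t16.90 [516.7  90.6 164.4] th 6.0 F [-0.7 -0.2 -4. ] w 0.111 gf 45.0 j7 -0.54
units dx 0.005 dy -0.014 dz -0.107 turn 0.001
```

Call:
apply_moves --pt "0 0 0 -0.06 0" --pt "0 0 0 -0.06 0" --pt "0 0 0 0 0" --pt "20 0 0 0 0" --pt "100 0 0 0 0" --pt "100 0 0 0 0" --pt "100 0 0 0 0" --pt "100 0 0 0 0" --pt "100 0 0 0.3 0" --pt "100 0 0 0.5 0" --pt "100 0 0 0.5 0" --pt "100 0 0 0.3 0"

```text
clock: 18.4
position: [0.5175, 0.0912, 0.2562]
ee_rot: [2.101, 2.333, 0.003]
force: [0.1, -0.8, -1.2]
width: 0.989
gripper_force: 0.0
```

Call:
apply_moves --pt "100 -0.11 -0.63 0 -0.29" --pt "100 -0.11 -0.63 0 -0.29" --pt "100 -0.11 -0.63 0 -0.29" --pt "100 -0.11 -0.63 0 -0.29" --pt "100 -0.11 -0.63 0 -0.29" --pt "100 -0.11 -0.63 0 -0.29" --pt "100 -0.11 -0.63 0 -0.29" --pt "100 -0.11 -0.63 0 -0.29" --pt "100 -0.11 -0.63 0 -0.29" --pt "100 -0.11 -0.63 0 -0.29" --pt "100 -0.11 -0.63 0 -0.29" --pt "100 -0.11 -0.63 0 -0.29"

```text
clock: 19.9
position: [0.4375, -0.3639, 0.2541]
ee_rot: [-3.14, 0.109, -0.0]
force: [0.3, 1.2, -0.4]
width: 1.0
gripper_force: 0.0
```

```bash
python3 -c "
from h import *
st(434.5,-366.5,240,-93.9)
im,d,p=snap('side');save(im,'s5.png',(180,80,440,280),3)
"
```

```text
t19.90 [ 437.5 -363.9  254.1] th -94.0 F [ 0.3  1.2 -0.4] w 1.000 gf 0.0 j7 -1.15
units dx -0.050 dy -0.043 dz -0.236 turn 0.002
```

View pics/s5.png

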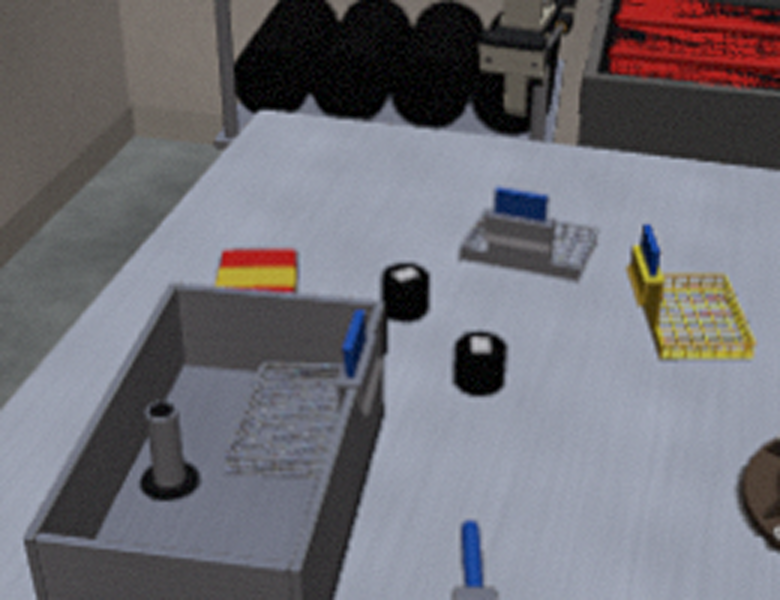

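Basket A hangs on the front wall with its grip at (355,343), and the pipe is still home. Now picking basket B.

Call:
apply_moves --pt "100 -0.04 -0.04 -0.6 0" --pt "100 0 0 -0.6 0" --pt "100 0 0 -0.6 0" --pt "100 0 0 -0.6 0" --pt "100 0 0 -0.28 0" --pt "0 0 0 0 0" --pt "0 0 0 0 0" --pt "0 0 0 0 0" --pt "0 0 0 0 0" --pt "0 0 0 0 0" --pt "0 0 0 0 0" --pt "0 0 0 0 0" --newtons 45

```text
clock: 21.45
position: [0.4354, -0.3653, 0.0929]
ee_rot: [3.14, -0.102, -0.0]
force: [0.0, -0.6, 0.3]
width: 0.292
gripper_force: 0.0
```

Call:
apply_moves --pt "0 0 0 0 0" --pt "0 0 0 0 0" --pt "0 0 0 0 0" --pt "0 0 0 0 0" --pt "0 0 0 0.2 0" --pt "0 0 0 0.5 0" --pt "0 0 0 0.6 0" --pt "0 0 0 0.6 0" --pt "0 0 0 0.6 0" --pt "0 0 0 0.5 0" --pt "0 0 0 0.2 0" --pt "0 0 0 0 0"

```text
clock: 22.95
position: [0.4355, -0.3651, 0.2852]
ee_rot: [3.14, -0.101, 0.001]
force: [1.2, 0.2, -4.4]
width: 0.102
gripper_force: 45.0
```

```bash
python3 -c "
from h import *
st(498.3,266.7,280,6)
"
```

```text
t22.95 [ 435.5 -365.1  285.2] th -93.7 F [ 1.2  0.2 -4.4] w 0.102 gf 45.0 j7 -1.13
units dx 1.047 dy 10.530 dz -0.086 turn -2.803
```

Call:
apply_moves --pt "0 0 0.2 0.4 0.1" --pt "0 0.04 0.5 0.4 0.2" --pt "0 0.07 0.66 0.1 0.23" --pt "0 0.07 0.66 0 0.23" --pt "0 0.07 0.66 0 0.23" --pt "0 0.07 0.66 0 0.23" --pt "0 0.07 0.66 0 0.23" --pt "0 0.07 0.66 0 0.23" --pt "0 0.07 0.66 0 0.23" --pt "0 0.07 0.66 0 0.23" --pt "0 0.07 0.66 0 0.23" --pt "0 0.07 0.66 0 0.23"

```text
clock: 24.45
position: [0.479, 0.0736, 0.3374]
ee_rot: [-2.557, -1.823, 0.004]
force: [0.5, -0.0, -4.3]
width: 0.106
gripper_force: 45.0
```

Call:
apply_moves --pt "0 0.07 0.66 0 0.23" --pt "0 0.07 0.66 0 0.23" --pt "0 0.07 0.66 0 0.23" --pt "0 0.07 0.66 0 0.19" --pt "0 0.07 0.4 0 0" --pt "0 0 0.2 0 0" --pt "0 0 0 0 0" --pt "0 0 0 0 0"

```text
clock: 25.45
position: [0.501, 0.2657, 0.3386]
ee_rot: [2.104, 2.332, -0.002]
force: [-0.1, 0.0, -3.4]
width: 0.108
gripper_force: 45.0
```

```bash
python3 -c "
from h import *
st(498.3,266.7,198,6)
"
```

```text
t25.45 [501.  265.7 338.6] th 5.9 F [-0.1  0.  -3.4] w 0.108 gf 45.0 j7 -0.76
units dx -0.044 dy 0.017 dz -2.343 turn 0.003
```

Call:
apply_moves --pt "0 -0.05 0.02 -0.4 0" --pt "0 0 0 -0.5 0" --pt "0 0 0 -0.5 0" --pt "0 0 0 -0.5 0" --pt "0 0 0 -0.3 0" --pt "0 0 0 -0.12 0" --pt "0 0 0 0 0"

```text
clock: 26.32
position: [0.498, 0.2682, 0.2001]
ee_rot: [2.103, 2.334, 0.0]
force: [0.3, -0.3, -3.9]
width: 0.104
gripper_force: 45.0
```

```bash
python3 -c "
from h import *
st(498,266.7,163,6)
"
```

```text
t26.32 [498.  268.2 200.1] th 6.0 F [ 0.3 -0.3 -3.9] w 0.104 gf 45.0 j7 -0.86
units dx 0.000 dy -0.025 dz -0.618 turn 0.001
```

Call:
apply_moves --pt "0 0 -0.01 -0.1 0" --pt "0 0 0 -0.1 0" --pt "0 0 0 -0.1 0" --pt "0 0 0 -0.1 0" --pt "0 0 0 -0.1 0" --pt "0 0 0 -0.1 0" --pt "0 0 0 -0.06 0" --pt "0 0 0 -0.04 0" --pt "0 0 0 0 0"

```text
clock: 27.45
position: [0.4979, 0.2678, 0.158]
ee_rot: [2.102, 2.334, 0.001]
force: [-1.1, -0.5, -1.3]
width: 0.107
gripper_force: 45.0
```

```bash
python3 -c "
from h import *
st(498,266.7,158,6)
"
```

```text
t27.45 [497.9 267.8 158. ] th 6.0 F [-1.1 -0.5 -1.3] w 0.107 gf 45.0 j7 -0.90
units dx 0.002 dy -0.019 dz 0.001 turn 0.001
```

Call:
apply_moves --pt "20 0 0 -0.02 0" --pt "100 0 0 0 0" --pt "100 0 0 0 0" --pt "100 0 0 0 0" --pt "100 0 0 0 0" --pt "100 0 0 0 0" --pt "100 0 0 0.3 0" --pt "100 0 0 0.6 0" --pt "100 0 0 0.6 0" --pt "100 0 0 0.3 0"

```text
clock: 28.7
position: [0.4983, 0.2686, 0.2675]
ee_rot: [2.102, 2.334, 0.005]
force: [0.2, 0.8, -0.5]
width: 0.996
gripper_force: 0.0
```

Call:
apply_moves --pt "100 -0.12 -0.8 0 -0.224" --pt "100 -0.12 -0.8 0 -0.224" --pt "100 -0.12 -0.8 0 -0.224" --pt "100 -0.12 -0.8 0 -0.224" --pt "100 -0.12 -0.8 0 -0.224" --pt "100 -0.12 -0.8 0 -0.224" --pt "100 -0.12 -0.8 0 -0.224" --pt "100 -0.12 -0.8 0 -0.224" --pt "100 -0.12 -0.8 0 -0.224" --pt "100 -0.12 -0.8 0 -0.224" --pt "100 -0.12 -0.8 0 -0.224" --pt "100 -0.12 -0.8 0 -0.224"

```text
clock: 30.2
position: [0.4109, -0.3097, 0.2647]
ee_rot: [3.099, 0.512, -0.0]
force: [1.2, 0.4, -0.2]
width: 1.002
gripper_force: 0.0
```

Call:
apply_moves --pt "100 -0.12 -0.8 0 -0.224" --pt "100 -0.12 -0.8 0 -0.224" --pt "100 0 -0.6 0 0" --pt "100 0 0 0 0"

```text
clock: 30.7
position: [0.3956, -0.4431, 0.2638]
ee_rot: [-3.137, -0.162, 0.002]
force: [0.4, 1.2, 0.5]
width: 1.001
gripper_force: 0.0
```

```bash
cat > m2.py <<'E'
from h import *
import sys
st()
im,d,_=snap('top');save(im,sys.argv[1],(150,70,640,400),1.6)
P=cloud('top',d);Z=P[...,2];hsv=cv2.cvtColor(im,cv2.COLOR_RGB2HSV)
g=((Z>.045)&(Z<.06)&(d>0)&(P[...,0]>.25)&(P[...,0]<.8)&(abs(P[...,1])<.7)).astype(np.uint8)
q=(P[...,:2]-[.6219,.1902])@np.array([[.9945,-.1048],[.1048,.9945]])
g[(abs(q[...,0])<.125)&(abs(q[...,1])<.22)]=0
n,l,s,c=cv2.connectedComponentsWithStats(g)
for i in range(1,n):
    if s[i,4]>80:
        k=l==i;print(np.round(c[i]),s[i,4],rect(P[k][:,:2]),'z %.3f'%np.median(Z[k]))
blue=(hsv[...,0]>100)&(hsv[...,0]<130)&(hsv[...,1]>120)
for y in(-.09,.09):
    k=blue&(d>0)&(Z>.16)&(Z<.21)&(abs(q[...,1]-y)<.06)&(abs(q[...,0]+.115)<.04)
    if k.sum()>5:print('handle',k.sum(),rect(P[k][:,:2]),'tank',q[k].mean(0),Z[k].max())
    k=(d>0)&(abs(q[...,1]-y)<.08)&(abs(q[...,0]+.048)<.045)&(Z<.09)&(Z>.052)
    A=np.c_[q[k],np.ones(k.sum())];print('pan plane',k.sum(),np.round(np.linalg.lstsq(A,Z[k],rcond=None)[0],4))
E
python3 m2.py t6.png
```

```text
t30.70 [ 395.6 -443.1  263.8] th -84.1 F [0.4 1.2 0.5] w 1.001 gf 0.0 j7 -0.83
[373. 158.] 286 (array([ 580.9, -142.6]), array([58.6, 57.3]), 48.1) z 0.052
[405. 167.] 297 (array([ 554.1, -245.3]), array([59.6, 61.5]), 26.6) z 0.052
[364. 204.] 307 (array([ 433.6, -115. ]), array([56.7, 60. ]), 2.1) z 0.053
handle 111 (array([522.5,  89.5]), array([ 9.7, 66.7]), 5.3) tank [-0.11054447 -0.08956436] 0.19256018967555388
pan plane 376 [-0.1106 -0.0338  0.0551]
handle 100 (array([495.2, 268.7]), array([10.4, 66.8]), 5.7) tank [-0.11820114  0.09072585] 0.19104289923395623
pan plane 455 [-0.0159 -0.0472  0.071 ]
```

View pics/t6.png

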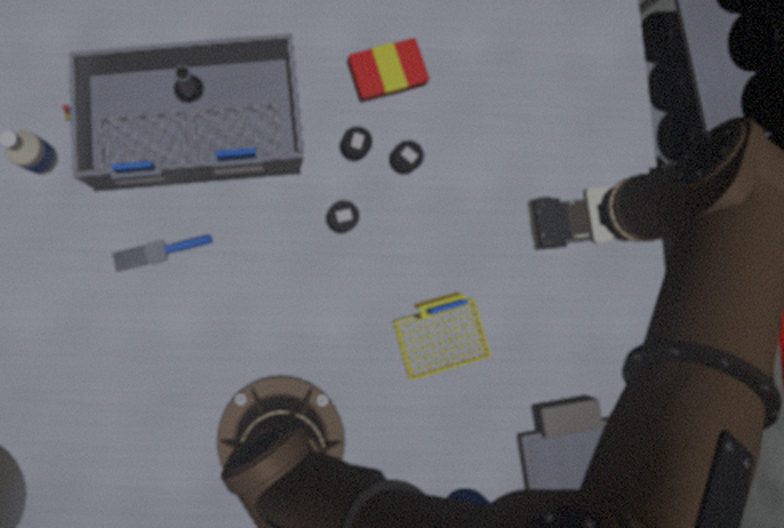

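The tank holds both baskets: grips at (133,166) and (236,154), pipe at (187,85). Three truckles remain at (356,142), (406,156) and (343,216), and I see no fourth. The right basket may be leaning, so I'll measure it.

```bash
cat > m3.py <<'E'
from h import *
for n in('top','side'):
    im,d,_=snap(n);P=cloud(n,d);Z=P[...,2];hsv=cv2.cvtColor(im,cv2.COLOR_RGB2HSV)
    q=(P[...,:2]-[.6219,.1902])@np.array([[.9945,-.1048],[.1048,.9945]])
    blue=(hsv[...,0]>100)&(hsv[...,0]<130)&(hsv[...,1]>120)
    for y in(-.09,.09):
        k=blue&(d>0)&(Z>.14)&(abs(q[...,1]-y)<.06)&(abs(q[...,0]+.115)<.04)
        print(n,y,k.sum(),[(round(z,3),(q[k&(abs(Z-z)<.004)][:,0]*1e3).mean().round(1),int((k&(abs(Z-z)<.004)).sum())) for z in(.155,.163,.171,.179,.187)])
        for xb in np.arange(-.1,.02,.015):
            k=(d>0)&(abs(q[...,0]-xb)<.0075)&(abs(q[...,1]-y)<.085)&(Z>.05)&(Z<.12)
            if k.sum()>8: print('   x%.3f'%xb,k.sum(),np.round(np.percentile(Z[k],[50,80,95]),3))
E
python3 m3.py
```

```text
top -0.09 118 [(0.155, np.float64(nan), 0), (0.163, np.float64(-113.4), 6), (0.171, np.float64(-113.3), 15), (0.179, np.float64(-112.7), 22), (0.187, np.float64(-109.2), 69)]
   x-0.085 30 [0.082 0.085 0.087]
   x-0.070 59 [0.064 0.069 0.085]
   x-0.055 95 [0.063 0.066 0.084]
   x-0.040 83 [0.062 0.065 0.082]
   x-0.025 93 [0.061 0.065 0.082]
   x-0.010 85 [0.059 0.061 0.081]
   x0.005 214 [0.069 0.078 0.081]
top 0.09 101 [(0.155, np.float64(nan), 0), (0.163, np.float64(nan), 0), (0.171, np.float64(-118.5), 2), (0.179, np.float64(-122.0), 7), (0.187, np.float64(-117.8), 89)]
   x-0.085 82 [0.068 0.076 0.09 ]
   x-0.070 70 [0.067 0.084 0.088]
   x-0.055 98 [0.067 0.071 0.087]
   x-0.040 96 [0.066 0.069 0.087]
   x-0.025 103 [0.066 0.069 0.087]
   x-0.010 102 [0.066 0.074 0.086]
   x0.005 200 [0.076 0.086 0.089]
side -0.09 97 [(0.155, np.float64(-114.2), 6), (0.163, np.float64(-113.6), 17), (0.171, np.float64(-113.4), 19), (0.179, np.float64(-112.4), 15), (0.187, np.float64(-110.3), 38)]
   x-0.085 25 [0.065 0.083 0.086]
   x-0.070 71 [0.065 0.081 0.085]
   x-0.055 71 [0.063 0.073 0.083]
   x-0.040 74 [0.062 0.07  0.081]
   x-0.025 79 [0.061 0.071 0.081]
   x-0.010 84 [0.06  0.073 0.08 ]
   x0.005 143 [0.069 0.078 0.081]
side 0.09 128 [(0.155, np.float64(-116.8), 3), (0.163, np.float64(-120.5), 12), (0.171, np.float64(-120.3), 18), (0.179, np.float64(-120.8), 24), (0.187, np.float64(-118.5), 68)]
   x-0.085 49 [0.067 0.073 0.086]
   x-0.070 49 [0.067 0.076 0.086]
   x-0.055 70 [0.066 0.076 0.086]
   x-0.040 68 [0.066 0.07  0.085]
   x-0.025 74 [0.066 0.077 0.086]
   x-0.010 67 [0.066 0.07  0.085]
   x0.005 143 [0.076 0.086 0.087]m3.py:8: RuntimeWarning: Mean of empty slice.
  print(n,y,k.sum(),[(round(z,3),(q[k&(abs(Z-z)<.004)][:,0]*1e3).mean().round(1),int((k&(abs(Z-z)<.004)).sum())) for z in(.155,.163,.171,.179,.187)])
  ret = ret.dtype.type(ret / rcount)
```

Basket A leans about 0.065 rad with its lip at the inner end of its play. Basket B sits flush. I'll re-grip A and shift it about 3 mm outward so that it also sits flush.

Call:
apply_moves --pt "60 0.17 0.74 0 0.262" --pt "60 0.17 0.74 0 0.262" --pt "60 0.17 0.74 0 0.262" --pt "60 0.17 0.74 0 0.262" --pt "60 0.17 0.74 0 0.262" --pt "60 0.17 0.74 0 0.262" --pt "60 0.17 0.74 0 0.262" --pt "60 0.17 0.74 0 0.262" --pt "60 0.17 0.74 0 0.262" --pt "60 0.17 0.74 0 0.262" --pt "60 0.17 0.74 0 0.262" --pt "60 0.17 0.74 0 0.262" --newtons 30

```text
clock: 32.35
position: [0.5187, 0.0949, 0.265]
ee_rot: [2.09, 2.344, 0.0]
force: [0.0, -0.8, 0.4]
width: 0.6
gripper_force: 0.0
```

Call:
apply_moves --pt "60 0 0 0 0" --pt "60 0 0 0 0"

```text
clock: 32.6
position: [0.5187, 0.0927, 0.2646]
ee_rot: [2.097, 2.339, -0.001]
force: [-0.4, -0.7, 0.2]
width: 0.602
gripper_force: 0.0
```

```bash
python3 -c "
from h import *
st(517,89.7,159,6)
"
```

```text
t32.60 [518.7  92.7 264.6] th 6.3 F [-0.4 -0.7  0.2] w 0.602 gf 0.0 j7 -0.45
units dx -0.029 dy -0.050 dz -1.759 turn -0.009
```

Call:
apply_moves --pt "60 -0.03 -0.04 -0.4 -0.01" --pt "60 0 0 -0.5 0" --pt "60 0 0 -0.5 0" --pt "60 0 0 -0.35 0" --pt "60 0 0 0 0" --pt "0 0 0 0 0" --pt "0 0 0 0 0" --pt "0 0 0 0 0" --pt "0 0 0 0 0" --pt "0 0 0 0 0" --pt "0 0 0 0 0" --pt "0 0 0 0 0" --newtons 30

```text
clock: 34.1
position: [0.518, 0.0903, 0.16]
ee_rot: [2.103, 2.333, 0.001]
force: [1.8, -1.2, 5.6]
width: 0.104
gripper_force: 30.0
```

Call:
apply_moves --pt "0 0 0 0 0" --pt "0 0 0 0.03 0" --pt "0 -0.025 0 0 0" --pt "0 -0.02 0 0 0" --pt "0 0 0 -0.03 0" --pt "0 0 0 0 0"

```text
clock: 34.85
position: [0.5155, 0.0901, 0.16]
ee_rot: [2.103, 2.332, 0.001]
force: [2.2, -2.5, 2.5]
width: 0.109
gripper_force: 30.0
```

```bash
python3 -c "
from h import *
st(514,89.7,158,6)
"
```

```text
t34.85 [515.5  90.1 160. ] th 5.9 F [ 2.2 -2.5  2.5] w 0.109 gf 30.0 j7 -0.55
units dx -0.025 dy -0.006 dz -0.034 turn 0.003
```

Call:
apply_moves --pt "0 -0.04 0 0 0" --pt "0 0 0 -0.03 0" --pt "0 0 0 0 0" --pt "20 0 0 0 0" --pt "60 0 0 0 0" --pt "60 0 0 0 0" --pt "60 0 0 0 0" --pt "60 0 0 0.3 0" --pt "60 0 0 0.6 0" --pt "60 0 0 0.4 0"

```text
clock: 36.1
position: [0.5128, 0.0907, 0.2384]
ee_rot: [2.102, 2.333, 0.003]
force: [0.3, -0.4, 0.2]
width: 0.595
gripper_force: 0.0
```

Call:
apply_moves --pt "100 -0.13 -0.34 0 -0.314" --pt "100 -0.13 -0.34 0 -0.314" --pt "100 -0.13 -0.34 0 -0.314" --pt "100 -0.13 -0.34 0 -0.314" --pt "100 -0.13 -0.34 0 -0.314" --pt "100 -0.13 -0.34 0 -0.314" --pt "100 -0.13 -0.34 0 -0.314" --pt "100 -0.13 -0.34 0 -0.314" --pt "100 -0.13 -0.34 0 -0.314" --pt "100 -0.13 -0.34 0 -0.314" --pt "100 0 0 0 0" --pt "100 0 0 0 0"

```text
clock: 37.6
position: [0.435, -0.113, 0.2365]
ee_rot: [-3.137, -0.169, -0.002]
force: [-0.8, 0.6, -0.1]
width: 1.002
gripper_force: 0.0
```

```bash
python3 -W ignore m3.py | grep -A8 -- '-0.09'; python3 -c "
from h import *
st(433.4,-113.8,22,-84)
"
```

```text
top -0.09 115 [(0.155, np.float64(nan), 0), (0.163, np.float64(-113.7), 3), (0.171, np.float64(-113.0), 19), (0.179, np.float64(-112.8), 21), (0.187, np.float64(-109.2), 67)]
   x-0.085 30 [0.076 0.086 0.088]
   x-0.070 58 [0.065 0.073 0.085]
   x-0.055 96 [0.063 0.067 0.082]
   x-0.040 85 [0.062 0.065 0.082]
   x-0.025 93 [0.06  0.063 0.082]
   x-0.010 84 [0.06  0.061 0.079]
   x0.005 210 [0.068 0.078 0.081]
top 0.09 101 [(0.155, np.float64(nan), 0), (0.163, np.float64(nan), 0), (0.171, np.float64(nan), 0), (0.179, np.float64(-122.1), 9), (0.187, np.float64(-117.8), 84)]
--
side -0.09 99 [(0.155, np.float64(-114.0), 9), (0.163, np.float64(-113.9), 17), (0.171, np.float64(-112.4), 16), (0.179, np.float64(-113.2), 15), (0.187, np.float64(-110.4), 42)]
   x-0.085 25 [0.068 0.084 0.086]
   x-0.070 70 [0.065 0.082 0.084]
   x-0.055 73 [0.063 0.075 0.084]
   x-0.040 77 [0.062 0.072 0.083]
   x-0.025 80 [0.061 0.071 0.081]
   x-0.010 84 [0.06  0.073 0.081]
   x0.005 143 [0.069 0.079 0.081]
side 0.09 128 [(0.155, np.float64(-118.2), 4), (0.163, np.float64(-119.3), 11), (0.171, np.float64(-120.3), 19), (0.179, np.float64(-120.8), 24), (0.187, np.float64(-118.6), 68)]
t37.70 [ 434.9 -112.9  236.1] th -83.8 F [0.2 0.2 0.3] w 1.001 gf 0.0 j7 -1.43
units dx -0.025 dy -0.015 dz -3.569 turn -0.005
```

Basket A settles back to the same stop, leaning 0.065 rad, which is within the stated 0.08, so I'm leaving it. Picking the first truckle.

Call:
apply_moves --pt "100 -0.03 -0.02 -0.6 0" --pt "100 0 0 -0.6 0" --pt "100 0 0 -0.6 0" --pt "100 0 0 -0.6 0" --pt "100 0 0 -0.6 0" --pt "100 0 0 -0.4 0" --pt "100 0 0 -0.1 0" --pt "50 0 0 0 0" --pt "50 0 0 0 0" --pt "50 0 0 0 0" --pt "50 0 0 0 0" --pt "50 0 0 0 0" --newtons 20

```text
clock: 39.2
position: [0.4332, -0.1153, 0.0264]
ee_rot: [3.137, 0.163, 0.002]
force: [-1.3, 0.8, 6.4]
width: 0.663
gripper_force: 20.0
```

Call:
apply_moves --pt "50 0 0 0 0" --pt "50 0 0 0.3 0" --pt "50 0 0 0.6 0" --pt "50 0 0 0.6 0" --pt "50 0 0 0.6 0" --pt "50 0 0 0.6 0" --pt "50 0 0 0.6 0" --pt "50 0 0 0.5 0" --pt "50 0 0 0.2 0" --pt "50 0 0 0 0"

```text
clock: 40.45
position: [0.4327, -0.1152, 0.2657]
ee_rot: [3.137, 0.163, 0.001]
force: [-0.3, -0.0, -1.3]
width: 0.668
gripper_force: 20.0
```

```bash
python3 -c "
from h import *
st(571.1,138,97,-84)
"
```

```text
t40.45 [ 432.7 -115.2  265.7] th -84.0 F [-0.3 -0.  -1.3] w 0.668 gf 20.0 j7 -1.41
units dx 2.307 dy 4.220 dz -2.812 turn 0.001
```

Call:
apply_moves --pt "50 0.29 0.53 0 0" --pt "50 0.29 0.53 0 0" --pt "50 0.29 0.53 0 0" --pt "50 0.29 0.53 0 0" --pt "50 0.29 0.53 0 0" --pt "50 0.29 0.53 0 0" --pt "50 0.29 0.53 0 0" --pt "50 0.28 0.51 0 0" --pt "50 0 0 0 0" --pt "50 0 0 0 0"

```text
clock: 41.7
position: [0.5706, 0.1375, 0.2641]
ee_rot: [3.136, 0.164, -0.004]
force: [-0.2, -0.3, -1.6]
width: 0.662
gripper_force: 20.0
```

```bash
python3 -c "
from h import *
st(571.1,138,97,-84)
"
```

```text
t41.70 [570.6 137.5 264.1] th -84.0 F [-0.2 -0.3 -1.6] w 0.662 gf 20.0 j7 -2.01
units dx 0.009 dy 0.009 dz -2.785 turn 0.001
```

Call:
apply_moves --pt "50 0.01 0 -0.5 0" --pt "50 0 0 -0.6 0" --pt "50 0 0 -0.6 0" --pt "50 0 0 -0.6 0" --pt "50 0 0 -0.3 0" --pt "50 0 0 -0.1 0" --pt "50 0 0 -0.05 0" --pt "50 0 0 -0.05 0" --pt "50 0 0 0 0" --pt "50 0 0 0 0"

```text
clock: 42.95
position: [0.5722, 0.1382, 0.0982]
ee_rot: [-3.137, -0.164, -0.001]
force: [-0.4, -0.5, -1.5]
width: 0.665
gripper_force: 20.0
```

```bash
python3 -c "
from h import *
st(571.1,138,94,-84)
"
```

```text
t42.95 [572.2 138.2  98.2] th -84.0 F [-0.4 -0.5 -1.5] w 0.665 gf 20.0 j7 -2.12
units dx -0.018 dy -0.003 dz -0.070 turn 0.001
```

Call:
apply_moves --pt "50 0 0 -0.04 0" --pt "50 0 0 -0.03 0" --pt "50 0 0 0 0"

```text
clock: 43.32
position: [0.5719, 0.1381, 0.0934]
ee_rot: [3.137, 0.164, -0.0]
force: [0.8, 0.3, -1.6]
width: 0.666
gripper_force: 20.0
```

Call:
apply_moves --pt "80 0 0 -0.01 0" --pt "80 0 0 0 0" --pt "80 0 0 0 0" --pt "80 0 0 0 0" --pt "80 0 0 0.3 0" --pt "80 0 0 0.6 0" --pt "80 0 0 0.6 0" --pt "80 0 0 0.6 0" --pt "80 0 0 0.5 0" --pt "80 0 0 0.2 0"

```text
clock: 44.58
position: [0.5726, 0.1387, 0.2639]
ee_rot: [-3.136, -0.164, -0.006]
force: [0.5, 1.0, -0.1]
width: 0.801
gripper_force: 0.0
```

Call:
apply_moves --pt "100 -0.01 -0.6 0 0" --pt "100 -0.02 -0.7 0 0" --pt "100 -0.03 -0.7 0 0" --pt "100 -0.03 -0.7 0 0" --pt "100 -0.03 -0.7 0 0" --pt "100 -0.03 -0.7 0 0" --pt "100 -0.03 -0.7 0 0" --pt "100 -0.03 -0.7 0 0" --pt "100 -0.03 -0.7 0 0" --pt "100 -0.02 -0.18 0 0" --pt "100 0 0 0 0" --pt "100 0 0 0 0"

```text
clock: 46.08
position: [0.5566, -0.2428, 0.261]
ee_rot: [-3.136, -0.167, -0.0]
force: [0.1, -0.0, 0.3]
width: 0.999
gripper_force: 0.0
```

```bash
cat > m4.py <<'E'
from h import *
import sys
im,d,_=snap('side');save(im,sys.argv[1],(180,130,420,310),3)
P=cloud('side',d);Z=P[...,2];ok=d>0
for n,c in dict(t1=(.58,-.142),t2=(.554,-.245)).items():
    m=ok&(np.hypot(P[...,0]-c[0],P[...,1]-c[1])<.07)&(Z>.046)&(Z<.058)
    if m.sum()>5: print(n,m.sum(),rect(P[m][:,:2]))
q=(P[...,:2]-[.6219,.1902])@np.array([[.9945,-.1048],[.1048,.9945]])
for y,w in((-.09,.085),(.09,.085)):
    m=ok&(abs(q[...,1]-y)<w)&(q[...,0]>-.1)&(q[...,0]<.02)&(Z>.108)&(Z<.135)
    if m.sum()>30: print('tops',y,m.sum(),rect(q[m]),np.median(Z[m]))
E
python3 m4.py s7.png; python3 -c "
from h import *
st(554.1,-245,240,-84)"
```

```text
t1 6 (array([ 561.3, -173. ]), array([ 0. , 79.3]), 15.2)
t2 125 (array([ 554.7, -241.2]), array([56.7, 69.6]), 13.7)
tops -0.09 248 (array([-55.6, -42.6]), array([59.6, 62.2]), 13.0) 0.11682748899307405
t46.12 [ 556.7 -242.7  261.1] th -83.9 F [0.2 0.3 1. ] w 1.000 gf 0.0 j7 -1.33
units dx -0.043 dy -0.038 dz -0.351 turn -0.004
```

View pics/s7.png

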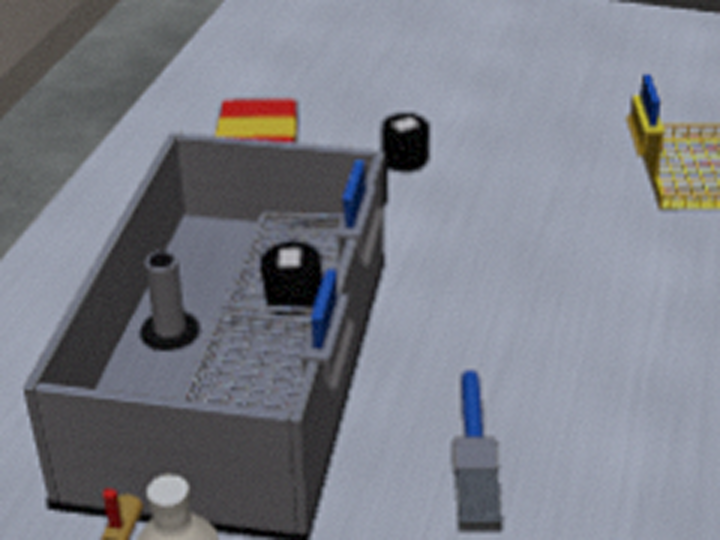

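Truckle 1 stands in the right basket with its label up, at (290,272). Now truckle 2.

Call:
apply_moves --pt "86 -0.04 -0.04 -0.6 0" --pt "86 0 0 -0.65 0" --pt "86 0 0 -0.65 0" --pt "86 0 0 -0.65 0" --pt "86 0 0 -0.6 0" --pt "86 0 0 -0.5 0" --pt "86 0 0 -0.2 0" --pt "86 0 0 -0.06 0" --pt "86 0 0 0 0"

```text
clock: 47.25
position: [0.5546, -0.2469, 0.0273]
ee_rot: [3.137, 0.164, 0.002]
force: [0.4, -1.3, 0.1]
width: 0.862
gripper_force: 0.0
```

Call:
apply_moves --pt "50 0 0 0 0" --pt "50 0 0 0 0" --pt "50 0 0 0 0" --pt "50 0 0 0 0" --pt "50 0 0 0.3 0" --pt "50 0 0 0.6 0" --pt "50 0 0 0.6 0" --pt "50 0 0 0.6 0" --pt "50 0 0 0.6 0" --pt "50 0 0 0.6 0" --pt "50 0 0 0.5 0" --pt "50 0 0 0.2 0"

```text
clock: 48.75
position: [0.5544, -0.247, 0.2689]
ee_rot: [3.136, 0.164, 0.004]
force: [-0.0, -0.0, -1.4]
width: 0.671
gripper_force: 20.0
```

```bash
python3 -c "
from h import *
st(604,54.9,270,-84)"
```

```text
t48.75 [ 554.4 -247.   268.9] th -84.0 F [-0.  -0.  -1.4] w 0.671 gf 20.0 j7 -1.32
units dx 0.826 dy 5.032 dz 0.018 turn 0.001
```

Call:
apply_moves --pt "50 0.08 0.5 0 0" --pt "50 0.1 0.65 0 0" --pt "50 0.11 0.65 0 0" --pt "50 0.11 0.65 0 0" --pt "50 0.11 0.65 0 0" --pt "50 0.11 0.65 0 0" --pt "50 0.11 0.65 0 0" --pt "50 0.09 0.6 0 0" --pt "50 0 0.03 0 0" --pt "50 0 0 0 0" --pt "50 0 0 0 0"

```text
clock: 50.12
position: [0.603, 0.0531, 0.266]
ee_rot: [3.137, 0.161, -0.001]
force: [-0.3, 0.4, -1.5]
width: 0.673
gripper_force: 20.0
```

```bash
python3 -c "
from h import *
st(604,54.7,105,-84)"
```

```text
t50.12 [603.   53.1 266. ] th -84.1 F [-0.3  0.4 -1.5] w 0.673 gf 20.0 j7 -1.86
units dx 0.017 dy 0.027 dz -2.684 turn 0.005
```

Call:
apply_moves --pt "50 0.01 0.02 -0.5 0" --pt "50 0 0 -0.6 0" --pt "50 0 0 -0.6 0" --pt "50 0 0 -0.6 0" --pt "50 0 0 -0.3 0" --pt "50 0 0 -0.08 0" --pt "50 0 0 0 0" --pt "50 0 0 0 0"

```text
clock: 51.12
position: [0.6046, 0.0561, 0.1069]
ee_rot: [-3.137, -0.163, -0.003]
force: [0.4, 0.7, -0.8]
width: 0.67
gripper_force: 20.0
```

```bash
python3 -c "
from h import *
st(604,54.7,92,-84)"
```

```text
t51.12 [604.6  56.1 106.9] th -84.0 F [ 0.4  0.7 -0.8] w 0.670 gf 20.0 j7 -1.95
units dx -0.010 dy -0.023 dz -0.248 turn 0.001
```

Call:
apply_moves --pt "50 -0.01 -0.02 -0.08 0" --pt "50 0 0 -0.08 0" --pt "50 0 0 -0.06 0" --pt "50 0 0 -0.02 0" --pt "50 0 0 0 0"

```text
clock: 51.75
position: [0.6035, 0.0547, 0.0916]
ee_rot: [3.137, 0.164, 0.001]
force: [0.4, -1.3, 3.7]
width: 0.668
gripper_force: 20.0
```

Call:
apply_moves --pt "50 0 0 -0.02 0" --pt "50 0 0 0 0"

```text
clock: 52.0
position: [0.6043, 0.0548, 0.0908]
ee_rot: [-3.137, -0.163, -0.004]
force: [1.7, -1.1, 6.0]
width: 0.676
gripper_force: 20.0
```

Call:
apply_moves --pt "75 0 0 0.03 0" --pt "75 0 0 0 0" --pt "75 0 0 0 0" --pt "75 0 0 0.3 0" --pt "75 0 0 0.6 0" --pt "75 0 0 0.6 0" --pt "75 0 0 0.6 0" --pt "75 0 0 0.5 0" --pt "75 0 0 0.2 0"

```text
clock: 53.12
position: [0.6038, 0.0552, 0.2627]
ee_rot: [-3.137, -0.164, -0.006]
force: [0.3, 0.0, -1.3]
width: 0.752
gripper_force: 0.0
```

Call:
apply_moves --pt "100 -0.05 -0.4 0 0" --pt "100 -0.06 -0.55 0 0" --pt "100 -0.07 -0.6 0 0" --pt "100 -0.07 -0.6 0 0" --pt "100 -0.07 -0.6 0 0" --pt "100 -0.07 -0.54 0 0" --pt "100 0 0 0 0" --pt "100 0 0 0 0"

```text
clock: 54.12
position: [0.5795, -0.1419, 0.2595]
ee_rot: [-3.136, -0.164, 0.001]
force: [0.4, 0.2, -0.1]
width: 0.999
gripper_force: 0.0
```

```bash
python3 m4.py s8.png; python3 -c "
from h import *
st(580.6,-142.5,26.2,-84)"
```

```text
tops -0.09 437 (array([-43.5, -85.9]), array([ 60.1, 149.8]), 15.6) 0.1158725072455018
t54.17 [ 579.7 -141.4  259.6] th -83.9 F [-0.3  0.   0.5] w 1.002 gf 0.0 j7 -1.51
units dx 0.015 dy -0.019 dz -3.890 turn -0.002
```

View pics/s8.png

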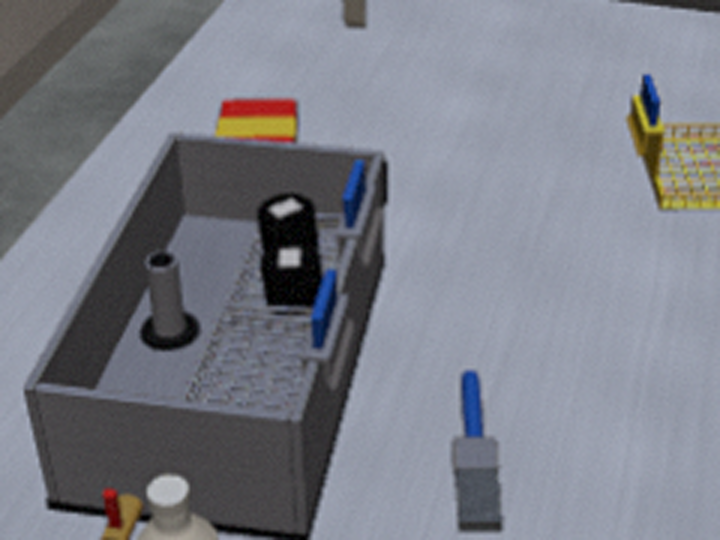

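Both truckles stand in the right basket with labels up, at (287,210) and (290,262). Before the last pick I'll clear the view and re-measure the third truckle.

Call:
apply_moves --pt "100 0 -0.6 0 0" --pt "100 0 -0.7 0 0" --pt "100 0 -0.7 0 0" --pt "100 0 -0.7 0 0" --pt "100 0 -0.7 0 0" --pt "100 0 -0.6 0 0" --pt "100 0 0 0 0"

```text
clock: 55.05
position: [0.5791, -0.3852, 0.2588]
ee_rot: [3.137, 0.159, -0.002]
force: [0.2, 0.5, 0.8]
width: 1.003
gripper_force: 0.0
```

```bash
python3 -W ignore m2.py t9.png
```

```text
t55.05 [ 579.1 -385.2  258.8] th -84.2 F [0.2 0.5 0.8] w 1.003 gf 0.0 j7 -1.15
[373. 158.] 283 (array([ 580.3, -142. ]), array([58.6, 59.1]), 44.7) z 0.052
handle 119 (array([523.4,  91. ]), array([10.8, 63.9]), 4.8) tank [-0.11030245 -0.08739234] 0.19290866559379383
pan plane 244 [-0.152  -0.04    0.0569]
handle 97 (array([495.3, 268.8]), array([10.2, 66.1]), 6.7) tank [-0.11806154  0.09037256] 0.19378098352417894
pan plane 455 [-0.0185 -0.0492  0.0708]
```

Call:
apply_moves --pt "100 0 0.6 0 0" --pt "100 0 0.7 0 0" --pt "100 0 0.7 0 0" --pt "100 0 0.7 0 0" --pt "100 0 0.7 0 0" --pt "100 0.02 0.63 0 0" --pt "100 0 0 0 0" --pt "100 0 0 0 0"

```text
clock: 56.1
position: [0.5809, -0.1397, 0.26]
ee_rot: [3.137, 0.167, 0.0]
force: [-0.2, -0.3, 0.4]
width: 1.003
gripper_force: 0.0
```

```bash
python3 -c "
from h import *
st(580.4,-142.3,26.2,-84)"
```

```text
t56.10 [ 580.9 -139.7  260. ] th -83.9 F [-0.2 -0.3  0.4] w 1.003 gf 0.0 j7 -1.52
units dx -0.008 dy -0.043 dz -3.896 turn -0.003
```

Call:
apply_moves --pt "88 -0.01 -0.03 -0.6 0" --pt "88 0 0 -0.65 0" --pt "88 0 0 -0.65 0" --pt "88 0 0 -0.65 0" --pt "88 0 0 -0.6 0" --pt "88 0 0 -0.5 0" --pt "88 0 0 -0.2 0" --pt "88 0 0 -0.05 0" --pt "88 0 0 0 0"

```text
clock: 57.22
position: [0.581, -0.1429, 0.0267]
ee_rot: [3.137, 0.163, 0.002]
force: [-0.7, 0.3, 0.2]
width: 0.884
gripper_force: 0.0
```

Call:
apply_moves --pt "50 0 0 0 0" --pt "50 0 0 0 0" --pt "50 0 0 0 0" --pt "50 0 0 0 0" --pt "50 0 0 0.3 0" --pt "50 0 0 0.6 0" --pt "50 0 0 0.6 0" --pt "50 0 0 0.6 0" --pt "50 0 0 0.6 0" --pt "50 0 0 0.6 0" --pt "50 0 0 0.5 0" --pt "50 0 0 0.2 0"

```text
clock: 58.72
position: [0.5808, -0.1424, 0.2683]
ee_rot: [3.137, 0.164, 0.005]
force: [-0.5, 0.3, -2.2]
width: 0.674
gripper_force: 20.0
```

```bash
python3 -c "
from h import *
st(564.7,275.4,270,-84)"
```

```text
t58.73 [ 580.8 -142.4  268.3] th -84.0 F [-0.5  0.3 -2.2] w 0.674 gf 20.0 j7 -1.51
units dx -0.269 dy 6.963 dz 0.029 turn 0.000
```

Call:
apply_moves --pt "50 -0.02 0.5 0 0" --pt "50 -0.03 0.7 0 0" --pt "50 -0.03 0.7 0 0" --pt "50 -0.03 0.7 0 0" --pt "50 -0.03 0.7 0 0" --pt "50 -0.03 0.7 0 0" --pt "50 -0.03 0.7 0 0" --pt "50 -0.03 0.7 0 0" --pt "50 -0.02 0.7 0 0" --pt "50 -0.02 0.7 0 0" --pt "50 0 0.16 0 0" --pt "50 0 0 0 0"

```text
clock: 60.22
position: [0.5636, 0.275, 0.2651]
ee_rot: [3.137, 0.166, -0.002]
force: [-0.1, -1.1, -1.8]
width: 0.673
gripper_force: 20.0
```

Call:
apply_moves --pt "50 0 0 0 0"

```text
clock: 60.35
position: [0.5645, 0.273, 0.2654]
ee_rot: [3.136, 0.161, -0.001]
force: [-0.1, -0.2, -1.8]
width: 0.671
gripper_force: 20.0
```

```bash
python3 -c "
from h import *
st(564.7,275.4,107,-84)"
```

```text
t60.35 [564.5 273.  265.4] th -84.1 F [-0.1 -0.2 -1.8] w 0.671 gf 20.0 j7 -2.25
units dx 0.003 dy 0.039 dz -2.640 turn 0.005
```

Call:
apply_moves --pt "50 0 0.02 -0.5 0" --pt "50 0 0 -0.6 0" --pt "50 0 0 -0.6 0" --pt "50 0 0 -0.6 0" --pt "50 0 0 -0.3 0" --pt "50 0 0 -0.08 0" --pt "50 0 0 -0.05 0" --pt "50 0 0 -0.05 0" --pt "50 0 0 0 0"

```text
clock: 61.48
position: [0.5644, 0.2763, 0.0995]
ee_rot: [-3.137, -0.164, -0.001]
force: [-0.7, 0.1, -1.6]
width: 0.671
gripper_force: 20.0
```

```bash
python3 -c "
from h import *
st(564.7,275.4,95.5,-84)"
```

```text
t61.48 [564.4 276.3  99.5] th -84.0 F [-0.7  0.1 -1.6] w 0.671 gf 20.0 j7 -2.34
units dx 0.006 dy -0.014 dz -0.066 turn 0.001
```

Call:
apply_moves --pt "50 0 0 -0.04 0" --pt "50 0 0 -0.03 0" --pt "50 0 0 0 0"

```text
clock: 61.85
position: [0.5641, 0.2761, 0.0946]
ee_rot: [3.137, 0.164, -0.0]
force: [0.8, 0.3, -1.7]
width: 0.676
gripper_force: 20.0
```

Call:
apply_moves --pt "82 0 0 0 0" --pt "82 0 0 0 0" --pt "82 0 0 0 0" --pt "82 0 0 0 0" --pt "82 0 0 0.3 0" --pt "82 0 0 0.6 0" --pt "82 0 0 0.6 0" --pt "82 0 0 0.6 0" --pt "82 0 0 0.5 0" --pt "82 0 0 0.2 0"

```text
clock: 63.1
position: [0.5646, 0.2769, 0.2658]
ee_rot: [-3.136, -0.164, -0.005]
force: [0.3, 0.4, 0.0]
width: 0.821
gripper_force: 0.0
```

Call:
apply_moves --pt "82 -0.1 -0.6 0 0" --pt "82 -0.2 -0.7 0 0" --pt "82 -0.2 -0.7 0 0" --pt "82 -0.2 -0.7 0 0" --pt "82 -0.2 -0.7 0 0" --pt "82 -0.2 -0.7 0 0" --pt "82 -0.1 -0.7 0 0" --pt "82 -0.1 -0.7 0 0" --pt "82 -0.1 -0.7 0 0" --pt "82 -0.1 -0.7 0 0" --pt "82 0 -0.6 0 0" --pt "82 0 0 0 0"

```text
clock: 64.6
position: [0.4732, -0.177, 0.2622]
ee_rot: [3.137, 0.156, -0.002]
force: [0.4, 0.8, 0.0]
width: 0.819
gripper_force: 0.0
```

```bash
python3 -W ignore m2.py t10.png; python3 m4.py s10.png; python3 -W ignore m3.py | grep x-; python3 -c "
import cv2,numpy as np
a=np.load('/tmp/side.npz')['im'][130:310,180:420,::-1];b=np.load('/tmp/top.npz')['im'][80:200,160:360,::-1]
cv2.imwrite('pics/fin.png',np.hstack([cv2.resize(a,(400,300),interpolation=2),cv2.resize(b,(400,300),interpolation=2)]))"
```

```text
t64.60 [ 473.2 -177.   262.2] th -84.3 F [0.4 0.8 0. ] w 0.819 gf 0.0 j7 -1.36
handle 116 (array([523.5,  89.8]), array([11.7, 66.6]), 5.0) tank [-0.11026629 -0.08786746] 0.1939389371580268
pan plane 239 [-0.1524 -0.036   0.057 ]
handle 110 (array([502.9, 269.3]), array([11.9, 66.9]), 7.0) tank [-0.11074971  0.08975447] 0.19154513111420035
pan plane 333 [-0.1407 -0.0378  0.0624]
tops -0.09 440 (array([-42.7, -88.3]), array([ 60.2, 158.9]), 15.5) 0.11597029844318357
tops 0.09 305 (array([-47.1,  94. ]), array([59.9, 58.8]), 14.9) 0.11630884525244356
   x-0.085 65 [0.089 0.108 0.118]
   x-0.070 152 [0.109 0.118 0.119]
   x-0.055 263 [0.11  0.118 0.119]
   x-0.040 218 [0.115 0.117 0.119]
   x-0.025 159 [0.114 0.116 0.118]
   x-0.010 118 [0.112 0.115 0.116]
   x-0.085 45 [0.067 0.084 0.088]
   x-0.070 168 [0.087 0.115 0.119]
   x-0.055 175 [0.097 0.117 0.119]
   x-0.040 161 [0.114 0.117 0.119]
   x-0.025 140 [0.112 0.115 0.117]
   x-0.010 80 [0.059 0.078 0.113]
   x-0.085 43 [0.109 0.118 0.119]
   x-0.070 152 [0.094 0.117 0.119]
   x-0.055 221 [0.108 0.117 0.119]
   x-0.040 179 [0.114 0.117 0.118]
   x-0.025 136 [0.112 0.115 0.117]
   x-0.010 107 [0.091 0.114 0.115]
   x-0.085 40 [0.065 0.082 0.098]
   x-0.070 186 [0.093 0.116 0.119]
   x-0.055 177 [0.107 0.117 0.119]
   x-0.040 144 [0.114 0.117 0.118]
   x-0.025 102 [0.113 0.116 0.117]
   x-0.010 32 [0.066 0.08  0.097]
```

View pics/fin.png

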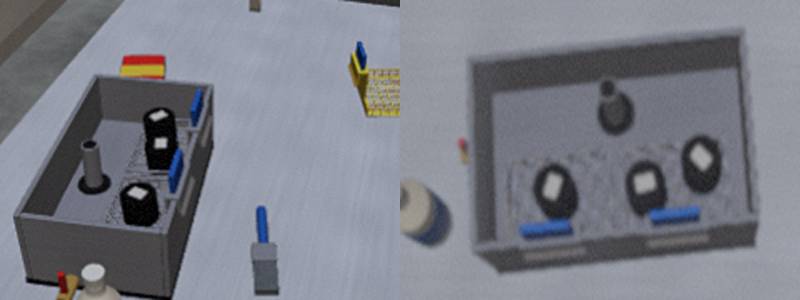

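All three truckles stand label-up in the two hung baskets, and the pipe is home. The bystanders haven't moved, and there is no fourth truckle in either view. Handing in.

```bash
python3 -c "
from cell import arm
print(arm.sign_off())"
```

```text
the job is handed in; nothing more can be done
None
```

The job is handed in: the overflow pipe is home in the drain, both grey baskets hang on the front wall (leaning about 0.06 rad, within the stated 0.08), and the three truckles I could find stand in them with their labels up; the bystanders were not touched.

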